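Put the drill accessories back in their own trays

TASK

The four drilling accessories have been put back in each other's trays. Move every one to the tray that shows its silhouette, standing upright on the floor of the pocket and near its middle; the blank spare tray is free to use on the way and ends up empty. Do not tip any of them over, and leave the safety glasses where they are.

Things in the scene. Friction and masses are not known exactly. Their poses are not given: they have to be found in the camera images.
- chuck_mid (a point): The drill chuck: round steel body, 46 mm diameter, standing on its flat back; cylindrical for its lower 44 mm, then tapering to three small jaws, 68 mm high in all, about 0.45 kg. The point is on its axis, 30 mm above its underside; z is up.
- vblock_mid (a point): The V-block: steel block 50 x 50 mm, 48 mm high, with a V groove along its own x in the top (32 mm wide at the top, 16 mm deep), about 0.5 kg. The point is at the centre, 24 mm above its underside; x and y are square to its sides, z is up.
- cross_mid (a point): The cross handle: black plastic plus-shaped clamping handle, two arms each 56 mm long tip to tip and 20 mm wide, 36 mm high, with a steel boss (26 mm diameter) on top to 46 mm, about 0.15 kg. The point is at the centre, 23 mm above its underside; x and y run along the two arms (grip across two opposite arm ends, 56 mm), z is up.
- bar_mid (a point): The packing bar: plain oblong steel block, 66 mm along its own x, 24 mm along y, 48 mm high, about 0.45 kg. The point is at the centre, 24 mm above its underside; z is up.
- tray_chuck: Fixed shallow plywood tray, 150 x 96 mm. Origin: on the bench surface, straight under the centre of its square pocket (inner 86 x 86 mm; pocket floor 4 mm above the bench, rim 5 mm thick with its top 9 mm above the bench). A flat panel joins the pocket on the tray's own +x side (the side away from the robot), 74 mm from the origin; on it is a black silhouette: a round disc (38 mm), so it is the drill chuck's tray. z is up, y across.
- tray_vblock: Fixed shallow plywood tray, 150 x 96 mm. Origin: on the bench surface, straight under the centre of its square pocket (inner 86 x 86 mm; pocket floor 4 mm above the bench, rim 5 mm thick with its top 9 mm above the bench). A flat panel joins the pocket on the tray's own +x side (the side away from the robot), 74 mm from the origin; on it is a black silhouette: a square (40 mm) split down the middle by a light 6 mm groove, so it is the V-block's tray. z is up, y across.
- tray_cross: Fixed shallow plywood tray, 150 x 96 mm. Origin: on the bench surface, straight under the centre of its square pocket (inner 86 x 86 mm; pocket floor 4 mm above the bench, rim 5 mm thick with its top 9 mm above the bench). A flat panel joins the pocket on the tray's own +x side (the side away from the robot), 74 mm from the origin; on it is a black silhouette: a plus sign (42 mm), so it is the cross handle's tray. z is up, y across.
- tray_bar: Fixed shallow plywood tray, 150 x 96 mm. Origin: on the bench surface, straight under the centre of its square pocket (inner 86 x 86 mm; pocket floor 4 mm above the bench, rim 5 mm thick with its top 9 mm above the bench). A flat panel joins the pocket on the tray's own +x side (the side away from the robot), 74 mm from the origin; on it is a black silhouette: one narrow stripe (60 x 15 mm) lying across the tray, so it is the packing bar's tray. z is up, y across.
- tray_spare: Fixed shallow plywood tray, 150 x 96 mm. Origin: on the bench surface, straight under the centre of its square pocket (inner 86 x 86 mm; pocket floor 4 mm above the bench, rim 5 mm thick with its top 9 mm above the bench). A flat panel joins the pocket on the tray's own +x side (the side away from the robot), 74 mm from the origin; the panel is blank: this is the spare tray, empty at the start. z is up, y across.
- glasses: Clear safety glasses with black frame, folded, loose on the bench beyond the trays: about 145 mm along y, 55 mm along x, 45 mm high. Origin: under the middle of the lenses, on the bench.
Things that resemble listed ones, but are neither listed nor needed, are in the scene too. What is shaped like the part that bears chuck_mid but green or yellow is not meant.

How it is judged:
By the outcome, as a careful person would: the job done as asked, in the order asked, and still so for the second after the job is handed in, with the robot touching nothing.
It also fails if it takes over 134 s, if anything falls off the work surface, if the arm or the gripper's body presses on something with over 40 N, if the wrist force passes 120 N, or if a joint passes its speed limit or range.

ROBOT

A 6-joint arm with a two-finger parallel gripper is mounted at the origin on the work surface. World frame = base frame: x ahead of the robot, y to its left, z up, the work surface at z = 0. Lengths are in mm, angles in rad, forces in N, time in s.
With the tool pointing down it reaches from about 300 to 750 mm from the base axis. Payload 8.5 kg.
Tool frame: the origin (TCP) lies at the very end of the fingers, on their centre line; the grasp point (between the pads) lies 19 mm behind it; z points along the fingers, y is the line along which they close (so a half turn about z gives the same grasp; the last joint's range is limited). The gripper opens to 88 mm and grips with 3 to 60 N. Pads are 18 mm wide; open, the fingers measure 123 mm over their backs; the gripper's body (75 mm by 187 mm) begins 45 mm behind the grasp point.
Start: joints at [-1.513, 0.381, 1.297, -0, 1.464, -0.215], TCP at [148.181, -529.644, 238.748] pointing down, gripper open.
Joint ranges: [-3.11, 3.11], [-0.89, 2.33], [0.22, 2.48], [-1.42, 4.56], [0.17, 2.85], [-2.88, 2.88]. Speed limits (rad/s): [2.39, 2.39, 3.14, 3.14, 3.14, 3.14].

INTERFACE

Orientations are given as a unit quaternion [x, y, z, w].
In Python, from plant import ctrl gives the robot as it stands.
- The arm moves only by the tool send_rows, never from a script. Its argument "rows" is one flat list of numbers, 5 for each row, row after row: the shift along the tool's x, y, z in cm, then the turn about the tool's z in degrees, then the opening, from 0 (shut) to 1 (fully open). A call has 1 to 5 rows; each row shifts and turns the commanded pose from where the row before left it, along the tool's axes as they then stand; what a row does not reach is not made up. A row lasts 1/10 s, in which the tool goes at most 50 mm and 8.59 degrees, less where a joint would pass 70% of its speed; a pose out of reach is approached as far as the arm can. A call is refused whole if a number of a shift passes 5 or a number of a turn 8.59, either way. A call with a gripper value outside its range is refused whole. The fingers move at their own pace and stop on an object; "squeeze" is the grip in N (left out, the last holds). Time passes only in rows, so rows that do not move let the fingers close. It gives the time, the measured TCP pose, the force, the opening and the grip force at its end, in the units of the state.
- ctrl.get_state(): the state, without advancing time (a new reading comes with each control period).
- ctrl.get_image(name): name is "scene" or "top"; returns a dict with "color" (420x560x3 uint8, red, green, blue), "depth" (420x560 float32, mm along the optical axis (not along the pixel's ray), 0 where there is no reading), "intrinsics" (3x3 intrinsics, pixels), "R" (3x3) and "t" (3): a world point X has camera coordinates R X + t. Camera axes: x right, y down, z forward; pixel columns grow to the right and rows downward; lengths in mm; the calibration is good to about 2 mm. A picture is of the moment at which its call begins.
- ctrl.hand_in(): hands the job in; it is judged then, once.
The state is a dict: "time_s": time; "joints": joint angles; "joint_vel": joint speeds; "joint_torque": joint torques, N m; "position": TCP position; "tcp_rot": TCP orientation; "wrist_force": force on the tool from outside, world axes, zero at the start; "ft_torque": the same for the moment, N m; "grip_width": finger opening in mm; "gripper_force": force on a finger pad.
Only numpy, scipy, OpenCV 4.12 (cv2) and the standard library are available. Lean on these libraries where they do the work, as an engineer would, in place of code of your own. Each camera call takes 0.05 s, during which the arm holds its last target. There are 200 camera calls.

## Working session

There is one attempt and no reset: what is moved stays moved. The work goes in short steps, Python scripts to look and compute and a tool call to move; the robot and the scene stay as the last step left them, time stands still between calls to the robot, and variables do not carry over. Pictures are saved under pics/ and viewed, at most 14 in all, crops included, and the job is handed in when it is done.

Besides the shell and the picture viewer there is one more tool, called after "Request:" by a JSON object that holds its "fn" and its "kwargs", one argument or row to a line. send_rows: Moves the arm, as the interface text tells. Its arguments: {"type":"object","properties":{"rows":{"type":"array"},"squeeze":{"type":"number"}},"required":["rows"]}

```bash
mkdir -p pics; ls
cat > h.py <<'E'
import numpy as np, cv2
from plant import ctrl
def grab(n, save=None):
    im=ctrl.get_image(n)
    if save: cv2.imwrite('pics/'+save, cv2.cvtColor(im['color'],cv2.COLOR_RGB2BGR))
    return im
def cast(im,u,v,z):
    K,R,t=im['intrinsics'],im['R'],im['t']
    d=R.T@np.linalg.inv(K)@np.array([u,v,1.]); c=-R.T@t
    return c+d*(z-c[2])/d[2]
def cloud(im):
    K,R,t=im['intrinsics'],im['R'],im['t']; D=im['depth']
    v,u=np.indices(D.shape); P=np.stack([(u-K[0,2])/K[0,0]*D,(v-K[1,2])/K[1,1]*D,D],-1)
    return (P-t)@R
E
python3 - <<'E'
from h import *
for n in('scene','top'):
    im=grab(n,n+'0.png'); np.savez(n+'0.npz',**im)
    print(n,(-im['R'].T@im['t']).round(),im['intrinsics'][0,0],im['R'].round(2).tolist())
s=ctrl.get_state(); print(s['time_s'],s['tcp_rot'],s['grip_width'],s['position'])
E
```

```text
pics
scene [1435. -233.  718.] 509.0040096017765 [[0.23, 0.97, 0.01], [0.55, -0.12, -0.82], [-0.8, 0.2, -0.57]]
top [474.  -5. 837.] 400.5659315734915 [[-0.02, -1.0, -0.01], [-1.0, 0.02, -0.08], [0.09, 0.01, -1.0]]
0.1 [ 9.90713259e-01  1.35966128e-01  4.55573429e-05 -6.70305305e-04] 88.20886721919368 [ 148.15375795 -529.40711208  238.18958894]
```

View pics/top0.png

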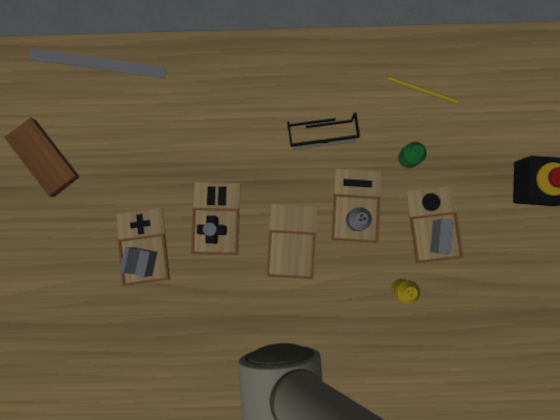

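View pics/scene0.png

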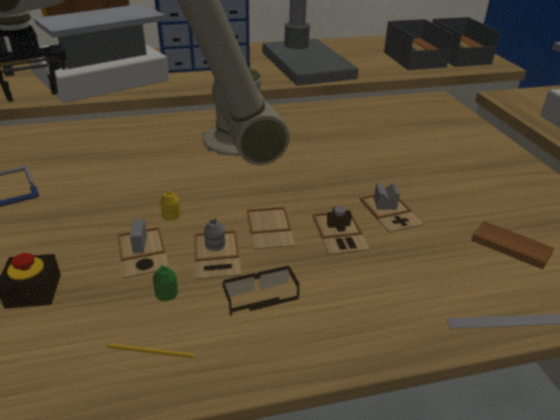

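The top view shows five trays. The tray with the plus, at (143,245), holds the V-block. The split-square tray (216,218) holds the cross handle and the blank spare is at (292,242). The stripe tray (357,205) holds the steel chuck, and the disc tray (435,225) holds the bar.
Chuck candidates: steel (359,218), green (412,154), yellow (406,292). I choose the steel one. Other things the bar could be mistaken for: the brown wood block (42,157) and the steel rule (97,63). I choose the grey block at (442,237).

```bash
cat > meas.py <<'E'
from h import *
import sys
def objs(im,boxes):
    P=cloud(im); C=im['color']
    for n,(u0,v0,u1,v1),zt in boxes:
        p=P[v0:v1,u0:u1].reshape(-1,3); p=p[p[:,2]>15]
        top=p[(p[:,2]>zt-7)&(p[:,2]<zt+6)]
        r=cv2.minAreaRect(top[:,:2].astype(np.float32))
        print(n,len(p),'z95',np.percentile(p[:,2],95).round(1),'top n',len(top),'rect c',np.round(r[0],1),'size',np.round(r[1],1),'ang',round(r[2],1))
def trays(im):
    hsv=cv2.cvtColor(im['color'],cv2.COLOR_RGB2HSV).astype(int)
    return hsv
E
python3 - <<'E'
from meas import *
im=dict(np.load('top0.npz'))
P=cloud(im); print('bench z',P[300:320,100:120,2].mean(),P[300:320,100:120,2].std())
objs(im,[('vblock',(115,240,165,282),52),('cross',(194,212,238,246),40),('crossboss',(194,212,238,246),52),('chuck',(340,200,378,236),68),('bar',(424,212,458,258),52)])
hsv=cv2.cvtColor(im['color'],cv2.COLOR_RGB2HSV)
for u,v in [(292,277),(292,260),(292,290),(269,255)]: print((u,v),hsv[v-2:v+3,u].tolist())
big=cv2.resize(im['color'][170:300,105:475],None,fx=2.1,fy=2.1,interpolation=cv2.INTER_CUBIC)
big=np.clip(big.astype(float)*1.8,0,255).astype(np.uint8)
cv2.imwrite('pics/crop.png',big[:,:,::-1])
E
```

```text
bench z 4.2814110371146 59.03218072305001
vblock 847 z95 53.7 top n 457 rect c [452.4 295.7] size [51.8 50.1] ang 77.4
cross 512 z95 51.7 top n 316 rect c [513.6 149.3] size [50.3 49.2] ang 41.7
crossboss 512 z95 51.7 top n 146 rect c [513.4 149.4] size [25.1 25.5] ang 58.1
chuck 484 z95 71.3 top n 187 rect c [ 526.8 -148.4] size [28.6 30.4] ang 42.9
bar 643 z95 54.6 top n 459 rect c [ 488.6 -312.4] size [25.8 66. ] ang 82.3
(292, 277) [[17, 106, 101], [14, 137, 93], [14, 140, 95], [18, 112, 107], [20, 106, 111]]
(292, 260) [[20, 91, 115], [19, 91, 115], [19, 91, 115], [19, 91, 115], [19, 91, 115]]
(292, 290) [[20, 106, 106], [20, 104, 101], [20, 106, 99], [19, 106, 101], [20, 105, 100]]
(269, 255) [[15, 138, 94], [15, 135, 96], [15, 138, 96], [14, 134, 93], [14, 135, 91]]
```

View pics/crop.png

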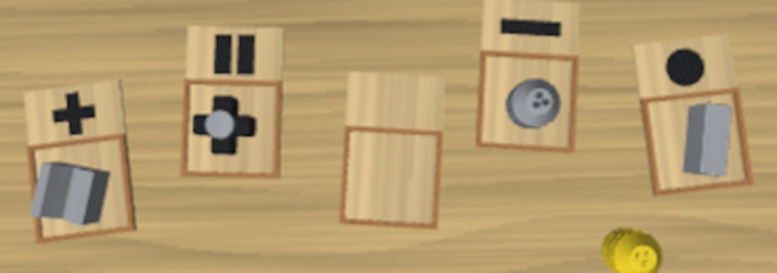

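The crop confirms it: steel chuck at crop (532,103), yellow one outside the trays at (633,245), and all four items where listed. Next I measure the tray pockets.

Run:
```python
from h import *
im=dict(np.load('top0.npz')); hsv=cv2.cvtColor(im['color'],cv2.COLOR_RGB2HSV)
m=((hsv[...,0]<=17)&(hsv[...,1]>118)&(hsv[...,2]>60)).astype(np.uint8)
for n,(u0,v0,u1,v1) in dict(cross=(112,228,175,290),vblock=(185,200,243,260),spare=(262,225,320,284),bar=(327,187,384,246),chuck=(405,205,468,268)).items():
    k=m[v0:v1,u0:u1]; nl,lab,st,_=cv2.connectedComponentsWithStats(k,connectivity=8)
    i=1+st[1:,4].argmax(); v,u=np.nonzero(lab==i)
    p=np.array([cast(im,a+u0,b+v0,9)[:2] for a,b in zip(u,v)],np.float32)
    r=cv2.minAreaRect(p); print(n,len(u),np.round(r[0],1),np.round(r[1],1),round(r[2],1))
```

```text
cross 390 [455.2 295.1] [95.6 97.1] 6.3
vblock 415 [510.2 146.9] [97.2 95.2] 88.6
spare 399 [459.   -9.8] [96.5 95.8] 85.2
bar 423 [ 530.2 -145.8] [97.3 95.7] 85.2
chuck 456 [ 486.8 -309.9] [95.8 97.6] 5.3
```

```bash
cat >> h.py <<'E'
def plan(*wps):
    "each wp: x,y,z,yaw (yaw None = keep). prints tool shifts cm (before turn), then turn deg"
    s=ctrl.get_state(); x,y,z,w=s['tcp_rot']; p=np.array(s['position'])
    th=np.degrees(np.arctan2(2*(x*y+z*w),1-2*(y*y+z*z)))
    print('t',round(s['time_s'],1),'pos',p.round(1),'yaw',th.round(1),'tilt',round(1-2*(x*x+y*y),4),'w',round(s['grip_width'],1),'gf',round(float(np.max(s['gripper_force'])),1),'F',np.round(s['wrist_force'],1))
    for X,Y,Z,T in wps:
        d=np.array([X,Y,Z])-p; a=np.radians(th)
        sh=np.array([np.cos(a)*d[0]+np.sin(a)*d[1], np.sin(a)*d[0]-np.cos(a)*d[1], -d[2]])/10
        turn=0 if T is None else -((T-th+180)%360-180)
        n=int(np.ceil(np.linalg.norm(sh)/4)); print('shift',sh.round(2),'n',n,'per',(sh/max(n,1)).round(3),'turn',round(turn,1))
        p=np.array([X,Y,Z]); th=th-turn
E
python3 -c "
from h import *
plan((488.6,-312.4,130,-7.7))"
```

```text
t 0.1 pos [ 148.2 -529.4  238.2] yaw 15.6 tilt -1.0 w 88.2 gf 0.0 F [-0.8 -0.4  0.4]
shift [ 38.63 -11.73  10.82] n 11 per [ 3.512 -1.066  0.984] turn 23.3
```

Request:
{"fn": "send_rows", "kwargs": {
  "rows": [3.5, -1.07, 1, 0, 1, 3.5, -1.07, 1, 0, 1, 3.5, -1.07, 1, 0, 1, 3.5, -1.07, 1, 0, 1, 3.5, -1.07, 1, 0, 1]
}}

```text
time_s: 0.6
position: [303.3, -429.9, 188.1]
tcp_rot: [0.991, 0.136, -0.0, -0.0]
wrist_force: [0.7, -0.4, -0.1]
grip_width: 88.2
gripper_force: 0.0
```

Request:
{"fn": "send_rows", "kwargs": {
  "rows": [3.5, -1.07, 1, 0, 1, 3.5, -1.07, 1, 0, 1, 3.5, -1.07, 1, 0, 1, 3.5, -1.07, 1, 0, 1, 3.5, -1.07, 1, 0, 1]
}}

```text
time_s: 1.1
position: [457.5, -331.2, 138.1]
tcp_rot: [0.991, 0.136, -0.0, -0.0]
wrist_force: [0.3, -0.8, -0.7]
grip_width: 88.0
gripper_force: 0.0
```

Request:
{"fn": "send_rows", "kwargs": {
  "rows": [3.5, -1.07, 1, 0, 1, 0, 0, 0, 7.8, 1, 0, 0, 0, 7.8, 1, 0, 0, 0, 7.7, 0.7, 0, 0, 0, 0, 0.7]
}}

```text
time_s: 1.6
position: [487.2, -312.4, 128.4]
tcp_rot: [0.998, -0.067, -0.0, -0.0]
wrist_force: [-0.3, -0.0, 0.8]
grip_width: 74.2
gripper_force: 0.0
```

```bash
python3 -c "
from h import *
plan((488.6,-312.4,14,-7.7))"
```

```text
t 1.6 pos [ 487.2 -312.4  128.4] yaw -7.7 tilt -1.0 w 74.2 gf 0.0 F [-0.3 -0.   0.8]
shift [ 0.14 -0.02 11.44] n 3 per [ 0.048 -0.006  3.812] turn -0.0
```

Request:
{"fn": "send_rows", "kwargs": {
  "rows": [0.14, 0, 3, 0, 0.6, 0, 0, 3, 0, 0.6, 0, 0, 2.5, 0, 0.6, 0, 0, 2, 0, 0.6, 0, 0, 0.9, 0, 0.6],
  "squeeze": 35
}}

```text
time_s: 2.1
position: [487.9, -312.2, 12.9]
tcp_rot: [0.998, -0.065, -0.001, -0.001]
wrist_force: [-0.3, -0.5, 0.1]
grip_width: 52.9
gripper_force: 0.0
```

Request:
{"fn": "send_rows", "kwargs": {
  "rows": [0, 0, 0, 0, 0.15, 0, 0, 0, 0, 0.15, 0, 0, 0, 0, 0.15, 0, 0, 0, 0, 0.15, 0, 0, 0, 0, 0.15]
}}

```text
time_s: 2.6
position: [488.9, -312.9, 15.7]
tcp_rot: [0.998, -0.067, 0.001, 0.0]
wrist_force: [-0.8, 1.3, 6.4]
grip_width: 23.4
gripper_force: 35.0
```

```bash
python3 -c "
from h import *
plan((488.6,-312.4,130,-7.7),(459,-9.8,130,-4.8),(459,-9.8,14,None))"
```

```text
t 2.6 pos [ 488.9 -312.9   15.7] yaw -7.7 tilt -1.0 w 23.4 gf 35.0 F [-0.8  1.3  6.4]
shift [ -0.04  -0.04 -11.43] n 3 per [-0.013 -0.014 -3.81 ] turn 0.0
shift [ -6.99 -29.59  -0.  ] n 8 per [-0.873 -3.699 -0.   ] turn -2.9
shift [ 0.  -0.  11.6] n 3 per [ 0.    -0.     3.867] turn 0
```

Request:
{"fn": "send_rows", "kwargs": {
  "rows": [0, 0, -1, 0, 0.15, 0, 0, -2.5, 0, 0.15, 0, 0, -3, 0, 0.15, 0, 0, -3, 0, 0.15, 0, 0, -1.9, 0, 0.15]
}}

```text
time_s: 3.1
position: [488.6, -312.8, 131.0]
tcp_rot: [0.998, -0.067, 0.001, 0.001]
wrist_force: [-1.2, 0.4, -5.7]
grip_width: 23.9
gripper_force: 35.0
```

Request:
{"fn": "send_rows", "kwargs": {
  "rows": [-0.5, -2, 0, 0, 0.15, -0.8, -3.5, 0, 0, 0.15, -0.9, -3.7, 0, 0, 0.15, -0.9, -3.7, 0, 0, 0.15, -0.9, -3.7, 0, 0, 0.15]
}}

```text
time_s: 3.6
position: [470.3, -141.3, 128.8]
tcp_rot: [0.998, -0.067, -0.0, -0.0]
wrist_force: [0.7, -0.6, -5.6]
grip_width: 23.8
gripper_force: 35.0
```

Request:
{"fn": "send_rows", "kwargs": {
  "rows": [-0.9, -3.8, 0, 0, 0.15, -0.9, -3.8, 0, 0, 0.15, -0.8, -3.4, 0, 0, 0.15, -0.4, -2, 0, 0, 0.15, 0, 0, 0, 0, 0.15]
}}

```text
time_s: 4.1
position: [457.8, -7.8, 128.9]
tcp_rot: [0.998, -0.065, -0.001, -0.0]
wrist_force: [-0.3, -1.0, -5.3]
grip_width: 23.5
gripper_force: 35.0
```

```bash
python3 -c "
from h import *
plan((459,-9.8,20,None))"
```

```text
t 4.1 pos [457.8  -7.8 128.9] yaw -7.5 tilt -1.0 w 23.5 gf 35.0 F [-0.3 -1.  -5.3]
shift [ 0.15  0.18 10.89] n 3 per [0.049 0.06  3.63 ] turn 0
```

Request:
{"fn": "send_rows", "kwargs": {
  "rows": [0.15, 0.18, 3, 0, 0.15, 0, 0, 3, 0, 0.15, 0, 0, 3, 0, 0.15, 0, 0, 1.6, 0, 0.15, 0, 0, 0.5, 0, 0.15]
}}

```text
time_s: 4.6
position: [459.4, -12.6, 16.4]
tcp_rot: [0.998, -0.067, -0.001, -0.0]
wrist_force: [0.8, -0.4, -5.3]
grip_width: 23.8
gripper_force: 35.0
```

Request:
{"fn": "send_rows", "kwargs": {
  "rows": [0, 0, 0.2, 0, 0.15, 0, 0, 0.1, 0, 0.15, 0, 0, 0, 0, 0.15]
}}

```text
time_s: 4.9
position: [460.5, -12.4, 15.7]
tcp_rot: [0.998, -0.067, 0.001, 0.0]
wrist_force: [-0.4, -2.3, -1.2]
grip_width: 23.9
gripper_force: 35.0
```

Request:
{"fn": "send_rows", "kwargs": {
  "rows": [0, 0, 0, 0, 0.5, 0, 0, 0, 0, 0.5, 0, 0, -1, 0, 0.5, 0, 0, -2.5, 0, 0.5, 0, 0, -3, 0, 0.6]
}}

```text
time_s: 5.4
position: [459.7, -11.9, 80.8]
tcp_rot: [0.998, -0.067, -0.001, -0.0]
wrist_force: [0.1, 0.2, -0.1]
grip_width: 50.3
gripper_force: 0.0
```

Request:
{"fn": "send_rows", "kwargs": {
  "rows": [0, 0, -3, 0, 0.8, 0, 0, -3, 0, 0.85, 0, 0, 0, 0, 0.85]
}}

```text
time_s: 5.7
position: [461.6, -12.4, 143.8]
tcp_rot: [0.998, -0.067, 0.004, 0.001]
wrist_force: [-0.3, -0.8, -1.0]
grip_width: 73.5
gripper_force: 0.0
```

```bash
python3 -c "
from h import *
plan((526.8,-148.4,140,None),(526.8,-148.4,17,None))"
```

```text
t 5.7 pos [461.6 -12.4 143.8] yaw -7.7 tilt -1.0 w 73.5 gf 0.0 F [-0.3 -0.8 -1. ]
shift [ 8.28 12.62  0.38] n 4 per [2.069 3.154 0.095] turn 0
shift [ 0.  -0.  12.3] n 4 per [ 0.    -0.     3.075] turn 0
```

Request:
{"fn": "send_rows", "kwargs": {
  "rows": [2.1, 3.15, 0.1, 0, 0.85, 2.1, 3.15, 0.1, 0, 0.85, 2.1, 3.15, 0.1, 0, 0.85, 2, 3.15, 0, 0, 0.85, 0, 0, 0, 0, 0.85]
}}

```text
time_s: 6.2
position: [526.6, -151.5, 136.2]
tcp_rot: [0.998, -0.069, 0.0, 0.0]
wrist_force: [-1.1, 0.7, -0.6]
grip_width: 74.8
gripper_force: 0.0
```

Request:
{"fn": "send_rows", "kwargs": {
  "rows": [0, 0, 3, 0, 0.85, 0, 0, 2, 0, 0.85, 0, 0, 2, 0, 0.85, 0, 0, 0, 0, 0.85]
}}

```text
time_s: 6.6
position: [523.8, -146.6, 64.6]
tcp_rot: [0.998, -0.067, -0.002, -0.001]
wrist_force: [0.3, 0.7, -0.1]
grip_width: 75.4
gripper_force: 0.0
```

```bash
python3 -c "
from h import *
plan((526.8,-148.4,17,None))
im=grab('top','c1.png'); cv2.imwrite('pics/c1.png',np.clip(cv2.resize(im['color'][150:300,250:470],None,fx=2.5,fy=2.5)[:,:,::-1]*1.6,0,255))"
```

```text
t 6.6 pos [ 523.8 -146.6   64.6] yaw -7.6 tilt -1.0 w 75.4 gf 0.0 F [ 0.3  0.7 -0.1]
shift [0.32 0.14 4.76] n 2 per [0.159 0.068 2.381] turn 0[ WARN:0@1.207] global loadsave.cpp:1063 imwrite_ Unsupported depth image for selected encoder is fallbacked to CV_8U.
```

View pics/c1.png

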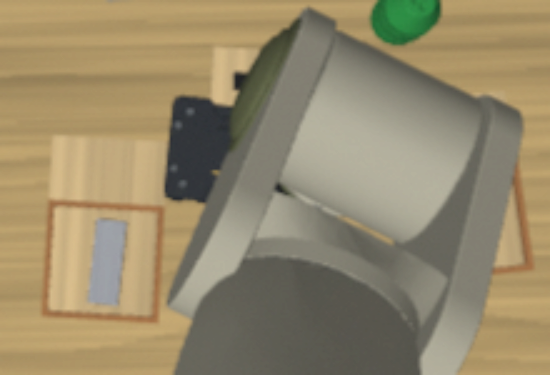

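The bar stands upright in the spare pocket, crop (108,262). The arm hides the chuck.

Request:
{"fn": "send_rows", "kwargs": {
  "rows": [0.15, 0.05, 2, 0, 0.85, 0, 0, 1.5, 0, 0.85, 0, 0, 1.2, 0, 0.85, 0, 0, 0, 0, 0.4, 0, 0, 0, 0, 0.4]
}}

```text
time_s: 7.15
position: [527.2, -148.7, 20.5]
tcp_rot: [0.998, -0.067, 0.0, 0.0]
wrist_force: [0.6, -0.0, -1.0]
grip_width: 61.2
gripper_force: 0.0
```

Request:
{"fn": "send_rows", "kwargs": {
  "rows": [0, 0, 0, 0, 0.4, 0, 0, 0, 0, 0.4, 0, 0, 0, 0, 0.4]
}}

```text
time_s: 7.45
position: [527.2, -148.6, 20.5]
tcp_rot: [0.998, -0.067, 0.001, 0.0]
wrist_force: [-0.1, 2.3, 6.7]
grip_width: 45.2
gripper_force: 35.0
```

```bash
python3 -c "
from h import *
plan((526.8,-148.4,120,None),(486.8,-309.9,120,None),(486.8,-309.9,22,None))"
```

```text
t 7.5 pos [ 527.2 -148.6   20.5] yaw -7.7 tilt -1.0 w 45.2 gf 35.0 F [-0.1  2.3  6.7]
shift [-0.04 -0.02 -9.95] n 3 per [-0.014 -0.006 -3.316] turn 0
shift [-1.81 16.54 -0.  ] n 5 per [-0.362  3.308 -0.   ] turn 0
shift [ 0.  -0.   9.8] n 3 per [ 0.    -0.     3.267] turn 0
```

Request:
{"fn": "send_rows", "kwargs": {
  "rows": [0, 0, -1, 0, 0.4, 0, 0, -2, 0, 0.4, 0, 0, -3, 0, 0.4, 0, 0, -3, 0, 0.4, 0, 0, -1, 0, 0.4]
}}

```text
time_s: 7.95
position: [527.5, -149.1, 122.4]
tcp_rot: [0.998, -0.067, 0.002, 0.001]
wrist_force: [-0.4, 0.6, -4.9]
grip_width: 44.8
gripper_force: 35.0
```

Request:
{"fn": "send_rows", "kwargs": {
  "rows": [-0.3, 2, 0, 0, 0.4, -0.3, 3, 0, 0, 0.4, -0.35, 3.3, 0, 0, 0.4, -0.35, 3.3, 0, 0, 0.4, -0.3, 3, 0, 0, 0.4]
}}

```text
time_s: 8.45
position: [490.5, -292.3, 118.6]
tcp_rot: [0.998, -0.067, -0.001, -0.001]
wrist_force: [1.6, -0.2, -5.5]
grip_width: 45.2
gripper_force: 35.0
```

Request:
{"fn": "send_rows", "kwargs": {
  "rows": [-0.2, 2, 0, 0, 0.4, 0, 0, 0, 0, 0.4, 0, 0, 0, 0, 0.4]
}}

```text
time_s: 8.75
position: [486.3, -310.4, 118.8]
tcp_rot: [0.998, -0.067, -0.001, -0.001]
wrist_force: [0.1, 0.0, -5.3]
grip_width: 44.6
gripper_force: 35.0
```

```bash
python3 -c "
from h import *
plan((486.8,-309.9,22,None))"
```

```text
t 8.8 pos [ 486.3 -310.4  118.8] yaw -7.7 tilt -1.0 w 44.6 gf 35.0 F [ 0.1  0.  -5.3]
shift [ 0.04 -0.05  9.68] n 3 per [ 0.013 -0.018  3.226] turn 0
```

Request:
{"fn": "send_rows", "kwargs": {
  "rows": [0, 0, 3, 0, 0.4, 0, 0, 3, 0, 0.4, 0, 0, 2.5, 0, 0.4, 0, 0, 0.9, 0, 0.4, 0, 0, 0.3, 0, 0.4]
}}

```text
time_s: 9.25
position: [486.9, -309.8, 22.0]
tcp_rot: [0.998, -0.066, -0.001, -0.001]
wrist_force: [-0.3, 0.0, -4.1]
grip_width: 44.9
gripper_force: 35.0
```

Request:
{"fn": "send_rows", "kwargs": {
  "rows": [0, 0, 0.1, 0, 0.4, 0, 0, 0, 0, 0.4]
}}

```text
time_s: 9.45
position: [487.4, -311.0, 22.8]
tcp_rot: [0.998, -0.067, 0.001, 0.001]
wrist_force: [0.2, 0.4, -5.3]
grip_width: 45.0
gripper_force: 35.0
```

Request:
{"fn": "send_rows", "kwargs": {
  "rows": [0, 0, 0.1, 0, 0.4, 0, 0, 0.1, 0, 0.4, 0, 0, 0, 0, 0.4]
}}

```text
time_s: 9.75
position: [487.1, -311.1, 20.6]
tcp_rot: [0.998, -0.067, 0.001, 0.0]
wrist_force: [-0.5, 1.0, 1.3]
grip_width: 45.1
gripper_force: 35.0
```

Request:
{"fn": "send_rows", "kwargs": {
  "rows": [0, 0, 0, 0, 0.75, 0, 0, 0, 0, 0.75, 0, 0, 0, 0, 0.75, 0, 0, -1.5, 0, 0.75, 0, 0, -3, 0, 0.75]
}}

```text
time_s: 10.25
position: [486.1, -310.1, 63.6]
tcp_rot: [0.998, -0.067, -0.002, -0.001]
wrist_force: [0.4, -0.8, 0.0]
grip_width: 65.9
gripper_force: 0.0
```

Request:
{"fn": "send_rows", "kwargs": {
  "rows": [0, 0, -3, 0, 0.75, 0, 0, -3, 0, 0.75, 0, 0, -1.5, 0, 0.75, 0, 0, 0, 0, 0.6]
}}

```text
time_s: 10.65
position: [487.6, -311.4, 141.9]
tcp_rot: [0.998, -0.067, 0.002, 0.002]
wrist_force: [-0.4, 0.3, -0.3]
grip_width: 60.2
gripper_force: 0.0
```

```bash
python3 -c "
from meas import *
im=grab('top'); objs(im,[('bar',(272,228,312,276),52),('chuck',(408,200,466,264),68)])
plan((460,-12.2,130,None),(460,-12.2,14,None))"
```

```text
bar 420 z95 54.9 top n 416 rect c [459.8 -13.3] size [23.9 65.7] ang 82.3
chuck 1734 z95 251.7 top n 0 rect c [0. 0.] size [0. 0.] ang 0.0
t 10.7 pos [ 487.  -310.9  140.2] yaw -7.7 tilt -1.0 w 56.6 gf 0.0 F [ 0.2 -0.1 -0.4]
shift [ -6.66 -29.25   1.02] n 8 per [-0.833 -3.656  0.127] turn 0
shift [ 0.  -0.  11.6] n 3 per [ 0.    -0.     3.867] turn 0
```

Request:
{"fn": "send_rows", "kwargs": {
  "rows": [-0.5, -2, 0, 0, 0.6, -0.8, -3.5, 0.2, 0, 0.6, -0.9, -3.8, 0.2, 0, 0.6, -0.9, -3.8, 0.2, 0, 0.6, -0.9, -3.8, 0.2, 0, 0.6]
}}

```text
time_s: 11.2
position: [468.8, -136.3, 130.3]
tcp_rot: [0.998, -0.067, -0.001, -0.001]
wrist_force: [-0.3, 0.5, 0.2]
grip_width: 52.9
gripper_force: 0.0
```

Request:
{"fn": "send_rows", "kwargs": {
  "rows": [-0.9, -3.8, 0.2, 0, 0.6, -0.8, -3.8, 0, 0, 0.6, -0.6, -3, 0, 0, 0.6, -0.35, -1.7, 0, 0, 0.6, 0, 0, 0, 0, 0.6]
}}

```text
time_s: 11.7
position: [459.0, -10.7, 128.7]
tcp_rot: [0.998, -0.066, -0.001, -0.0]
wrist_force: [-0.8, -0.2, 0.6]
grip_width: 52.8
gripper_force: 0.0
```

```bash
python3 -c "
from h import *
plan((459.8,-13,15,None))"
```

```text
t 11.7 pos [459.  -10.7 128.7] yaw -7.5 tilt -1.0 w 52.8 gf 0.0 F [-0.8 -0.2  0.6]
shift [ 0.11  0.22 11.37] n 3 per [0.037 0.072 3.789] turn 0
```

Request:
{"fn": "send_rows", "kwargs": {
  "rows": [0, 0.1, 3, 0, 0.6, 0, 0, 3, 0, 0.6, 0, 0, 2.5, 0, 0.6, 0, 0, 2, 0, 0.6, 0, 0, 0.8, 0, 0.6]
}}

```text
time_s: 12.2
position: [458.9, -14.2, 14.6]
tcp_rot: [0.998, -0.067, -0.002, -0.0]
wrist_force: [0.4, -0.2, -0.4]
grip_width: 53.0
gripper_force: 0.0
```

Request:
{"fn": "send_rows", "kwargs": {
  "rows": [0, 0, 0, 0, 0.15, 0, 0, 0, 0, 0.15, 0, 0, 0, 0, 0.15, 0, 0, 0, 0, 0.15, 0, 0, 0, 0, 0.15]
}}

```text
time_s: 12.7
position: [460.2, -13.6, 17.5]
tcp_rot: [0.998, -0.067, 0.001, 0.0]
wrist_force: [0.2, 0.6, 7.1]
grip_width: 23.9
gripper_force: 35.0
```

Request:
{"fn": "send_rows", "kwargs": {
  "rows": [0, 0, -1, 0, 0.15, 0, 0, -2.5, 0, 0.15, 0, 0, -3, 0, 0.15, 0, 0, -3, 0, 0.15, 0, 0, -1.5, 0, 0.15]
}}

```text
time_s: 13.2
position: [459.9, -13.5, 129.2]
tcp_rot: [0.998, -0.067, 0.001, 0.0]
wrist_force: [0.5, 1.2, -6.2]
grip_width: 24.0
gripper_force: 35.0
```

```bash
python3 -c "
from h import *
plan((530.2,-145.8,125,None))"
```

```text
t 13.2 pos [459.9 -13.5 129.2] yaw -7.7 tilt -1.0 w 24.0 gf 35.0 F [ 0.5  1.2 -6.2]
shift [ 8.73 12.17  0.42] n 4 per [2.182 3.043 0.105] turn 0
```

Request:
{"fn": "send_rows", "kwargs": {
  "rows": [1.7, 2.4, 0, 0, 0.15, 2.2, 3, 0, 0, 0.15, 2.2, 3, 0, 0, 0.15, 1.7, 2.4, 0, 0, 0.15, 0.9, 1.3, 0, 0, 0.15]
}}

```text
time_s: 13.7
position: [530.2, -146.9, 126.7]
tcp_rot: [0.998, -0.068, -0.0, 0.0]
wrist_force: [0.4, 0.0, -5.1]
grip_width: 24.0
gripper_force: 35.0
```

Request:
{"fn": "send_rows", "kwargs": {
  "rows": [0, 0, 2, 0, 0.15, 0, 0, 3, 0, 0.15, 0, 0, 2.5, 0, 0.15, 0, 0, 0, 0, 0.15]
}}

```text
time_s: 14.1
position: [527.8, -143.7, 49.1]
tcp_rot: [0.998, -0.067, -0.004, -0.002]
wrist_force: [-0.0, 0.1, -5.0]
grip_width: 23.8
gripper_force: 35.0
```

```bash
python3 -c "
from h import *
plan((530.2,-145.8,18,None))"
```

```text
t 14.1 pos [ 527.8 -143.7   49.1] yaw -7.7 tilt -1.0 w 23.8 gf 35.0 F [-0.   0.1 -5. ]
shift [0.27 0.18 3.11] n 1 per [0.27  0.179 3.107] turn 0
```

Request:
{"fn": "send_rows", "kwargs": {
  "rows": [0.05, 0.05, 1.5, 0, 0.15, 0, 0, 1, 0, 0.15, 0, 0, 0.3, 0, 0.15, 0, 0, 0, 0, 0.15, 0, 0, 0, 0, 0.15]
}}

```text
time_s: 14.6
position: [530.6, -145.7, 24.5]
tcp_rot: [0.998, -0.067, 0.0, 0.0]
wrist_force: [0.8, 0.8, -4.9]
grip_width: 23.6
gripper_force: 35.0
```

Request:
{"fn": "send_rows", "kwargs": {
  "rows": [0, 0, 0.1, 0, 0.15, 0, 0, 0.1, 0, 0.15, 0, 0, 0, 0, 0.15]
}}

```text
time_s: 14.9
position: [530.3, -145.6, 21.8]
tcp_rot: [0.998, -0.067, -0.0, -0.0]
wrist_force: [-0.0, 0.0, -5.0]
grip_width: 23.8
gripper_force: 35.0
```

Centred; lowering the last millimetres.

Request:
{"fn": "send_rows", "kwargs": {
  "rows": [0, 0, 0.2, 0, 0.15, 0, 0, 0.1, 0, 0.15, 0, 0, 0.1, 0, 0.15, 0, 0, 0, 0, 0.15]
}}

```text
time_s: 15.3
position: [530.3, -145.6, 17.6]
tcp_rot: [0.998, -0.067, -0.0, -0.0]
wrist_force: [-1.5, -0.5, -5.0]
grip_width: 23.6
gripper_force: 35.0
```

Request:
{"fn": "send_rows", "kwargs": {
  "rows": [0, 0, 0.1, 0, 0.15, 0, 0, 0, 0, 0.15]
}}

```text
time_s: 15.5
position: [530.3, -145.6, 17.5]
tcp_rot: [0.998, -0.067, 0.0, 0.0]
wrist_force: [-3.6, 1.1, 3.6]
grip_width: 23.7
gripper_force: 35.0
```

Request:
{"fn": "send_rows", "kwargs": {
  "rows": [0, 0, 0, 0, 0.5, 0, 0, 0, 0, 0.5, 0, 0, -1, 0, 0.5, 0, 0, -2.5, 0, 0.5, 0, 0, -3, 0, 0.6]
}}

```text
time_s: 16.0
position: [530.0, -145.5, 82.5]
tcp_rot: [0.998, -0.067, -0.001, -0.0]
wrist_force: [0.3, 1.0, 0.3]
grip_width: 50.2
gripper_force: 0.0
```

Request:
{"fn": "send_rows", "kwargs": {
  "rows": [0, 0, -3, 0, 0.9, 0, 0, -2, 0, 0.95, 0, 0, 0, 0, 0.95]
}}

```text
time_s: 16.3
position: [531.5, -146.2, 135.0]
tcp_rot: [0.998, -0.067, 0.003, 0.001]
wrist_force: [0.1, 0.6, 0.0]
grip_width: 74.0
gripper_force: 0.0
```

```bash
python3 -c "
from h import *
plan((513.4,149.4,125,-3.3))"
```

```text
t 16.3 pos [ 531.5 -146.2  135. ] yaw -7.7 tilt -1.0 w 74.0 gf 0.0 F [0.1 0.6 0. ]
shift [ -5.73 -29.05   1.  ] n 8 per [-0.717 -3.632  0.125] turn -4.4
```

Request:
{"fn": "send_rows", "kwargs": {
  "rows": [-0.5, -2, 0, 0, 0.95, -0.7, -3.6, 0.1, 0, 0.95, -0.8, -3.8, 0.2, 0, 0.95, -0.8, -3.8, 0.2, 0, 0.95, -0.8, -3.8, 0.2, 0, 0.95]
}}

```text
time_s: 16.8
position: [516.6, 29.1, 123.9]
tcp_rot: [0.998, -0.067, -0.001, -0.0]
wrist_force: [1.0, -0.1, -0.6]
grip_width: 84.1
gripper_force: 0.0
```

Request:
{"fn": "send_rows", "kwargs": {
  "rows": [-0.7, -3.8, 0.2, 0, 0.95, -0.7, -3.8, 0, 0, 0.95, -0.5, -3, 0, 0, 0.95, -0.23, -1.45, 0, -4.4, 0.95, 0, 0, 0, 0, 0.95]
}}

```text
time_s: 17.3
position: [511.6, 151.5, 122.0]
tcp_rot: [1.0, -0.027, -0.001, -0.0]
wrist_force: [-0.5, -0.4, 0.0]
grip_width: 83.8
gripper_force: 0.0
```

Request:
{"fn": "send_rows", "kwargs": {
  "rows": [0, 0, 2, 0, 0.95, 0, 0, 2, 0, 0.95, 0, 0, 2, 0, 0.95, 0, 0, 0, 0, 0.95, 0, 0, 0, 0, 0.95]
}}

```text
time_s: 17.8
position: [512.4, 149.2, 62.8]
tcp_rot: [1.0, -0.029, -0.0, 0.0]
wrist_force: [0.3, 0.8, -0.5]
grip_width: 83.6
gripper_force: 0.0
```

```bash
python3 -c "
from meas import *
plan((513.4,149.4,13,-3.3))
im=grab('top'); objs(im,[('bar',(332,192,382,240),52),('chuck',(408,200,466,264),68)])"
```

```text
t 17.8 pos [512.4 149.2  62.8] yaw -3.4 tilt -1.0 w 83.6 gf 0.0 F [ 0.3  0.8 -0.5]
shift [ 0.1  -0.03  4.98] n 2 per [ 0.048 -0.013  2.492] turn -0.1
bar 519 z95 55.1 top n 425 rect c [ 529.7 -146.2] size [24.3 65.9] ang 82.4
chuck 578 z95 72.3 top n 200 rect c [ 486.6 -311.1] size [30.2 28.9] ang 88.5
```

Request:
{"fn": "send_rows", "kwargs": {
  "rows": [0.1, 0, 2, 0, 0.95, 0, 0, 2, 0, 0.95, 0, 0, 0.9, 0, 0.95, 0, 0, 0, 0, 0.95, 0, 0, 0, 0, 0.5],
  "squeeze": 20
}}

```text
time_s: 18.35
position: [513.8, 149.8, 14.6]
tcp_rot: [1.0, -0.029, 0.001, -0.0]
wrist_force: [-0.1, -0.6, 0.3]
grip_width: 77.4
gripper_force: 0.0
```

Request:
{"fn": "send_rows", "kwargs": {
  "rows": [0, 0, 0, 0, 0.5, 0, 0, 0, 0, 0.5, 0, 0, 0, 0, 0.5, 0, 0, 0, 0, 0.5, 0, 0, 0, 0, 0.5]
}}

```text
time_s: 18.85
position: [513.6, 149.9, 14.3]
tcp_rot: [1.0, -0.029, 0.001, -0.0]
wrist_force: [-0.9, 0.5, 5.9]
grip_width: 55.7
gripper_force: 20.0
```

Request:
{"fn": "send_rows", "kwargs": {
  "rows": [0, 0, -1, 0, 0.5, 0, 0, -2.5, 0, 0.5, 0, 0, -3, 0, 0.5, 0, 0, -3, 0, 0.5, 0, 0, -1.5, 0, 0.5]
}}

```text
time_s: 19.35
position: [513.8, 149.9, 126.5]
tcp_rot: [1.0, -0.028, 0.002, -0.0]
wrist_force: [0.0, -0.9, -2.0]
grip_width: 55.9
gripper_force: 20.0
```

```bash
python3 -c "
from h import *
plan((459,-9.8,120,None))"
```

```text
t 19.4 pos [513.8 149.9 126.5] yaw -3.3 tilt -1.0 w 55.9 gf 20.0 F [ 0.  -0.9 -2. ]
shift [-4.56 16.26  0.65] n 5 per [-0.912  3.252  0.131] turn 0
```

Request:
{"fn": "send_rows", "kwargs": {
  "rows": [-0.6, 2, 0, 0, 0.5, -0.9, 3.3, 0.2, 0, 0.5, -1, 3.6, 0.2, 0, 0.5, -0.9, 3.3, 0.2, 0, 0.5, -0.7, 2.4, 0, 0, 0.5]
}}

```text
time_s: 19.85
position: [463.0, 5.0, 117.9]
tcp_rot: [1.0, -0.029, -0.0, 0.0]
wrist_force: [-0.6, -0.1, -1.1]
grip_width: 55.8
gripper_force: 20.0
```

Request:
{"fn": "send_rows", "kwargs": {
  "rows": [-0.46, 1.66, 0, 0, 0.5, 0, 0, 2.5, 0, 0.5, 0, 0, 3, 0, 0.5, 0, 0, 2.5, 0, 0.5, 0, 0, 1, 0, 0.5]
}}

```text
time_s: 20.35
position: [457.6, -9.7, 26.4]
tcp_rot: [1.0, -0.029, -0.002, -0.0]
wrist_force: [-0.4, -0.1, -1.8]
grip_width: 55.6
gripper_force: 20.0
```

Request:
{"fn": "send_rows", "kwargs": {
  "rows": [0, 0, 0.6, 0, 0.5, 0, 0, 0, 0, 0.5, 0, 0, 0, 0, 0.5]
}}

```text
time_s: 20.65
position: [459.0, -10.0, 22.6]
tcp_rot: [1.0, -0.028, 0.001, 0.0]
wrist_force: [-0.4, 1.1, -1.5]
grip_width: 56.0
gripper_force: 20.0
```

Request:
{"fn": "send_rows", "kwargs": {
  "rows": [0, 0, 0.3, 0, 0.5, 0, 0, 0.2, 0, 0.5, 0, 0, 0.1, 0, 0.5, 0, 0, 0, 0, 0.5, 0, 0, 0, 0, 0.5]
}}

```text
time_s: 21.15
position: [458.5, -9.9, 15.8]
tcp_rot: [1.0, -0.029, 0.0, -0.0]
wrist_force: [0.1, 0.2, -0.9]
grip_width: 56.1
gripper_force: 20.0
```

Request:
{"fn": "send_rows", "kwargs": {
  "rows": [0, 0, 0.1, 0, 0.5, 0, 0, 0, 0, 0.5]
}}

```text
time_s: 21.35
position: [458.5, -9.9, 14.7]
tcp_rot: [1.0, -0.029, -0.0, -0.0]
wrist_force: [0.8, -0.6, -1.6]
grip_width: 56.1
gripper_force: 20.0
```

Request:
{"fn": "send_rows", "kwargs": {
  "rows": [0, 0, 0.05, 0, 0.5, 0, 0, 0, 0, 0.9, 0, 0, 0, 0, 0.9, 0, 0, 0, 0, 0.9, 0, 0, -1, 0, 0.9]
}}

```text
time_s: 21.85
position: [458.0, -9.8, 23.9]
tcp_rot: [1.0, -0.029, -0.001, -0.0]
wrist_force: [-0.0, 0.7, 0.8]
grip_width: 79.2
gripper_force: 0.0
```

Request:
{"fn": "send_rows", "kwargs": {
  "rows": [0, 0, -2.5, 0, 0.9, 0, 0, -3, 0, 0.9, 0, 0, -3, 0, 0.9, 0, 0, -1.5, 0, 0.9, 0, 0, 0, 0, 0.9]
}}

```text
time_s: 22.35
position: [459.3, -10.0, 126.6]
tcp_rot: [1.0, -0.028, 0.002, 0.001]
wrist_force: [-0.4, 0.2, 0.2]
grip_width: 79.5
gripper_force: 0.0
```

```bash
python3 -c "
from meas import *
plan((452.4,295.7,120,-12.6))"
```

```text
t 22.4 pos [459.3 -10.  126.6] yaw -3.3 tilt -1.0 w 79.5 gf 0.0 F [-0.4  0.2  0.2]
shift [ -2.43 -30.49   0.66] n 8 per [-0.304 -3.811  0.082] turn 9.3
```

Request:
{"fn": "send_rows", "kwargs": {
  "rows": [-0.2, -2, 0, 0, 0.9, -0.3, -3.6, 0.1, 0, 0.9, -0.3, -3.9, 0.1, 0, 0.9, -0.3, -4, 0.1, 0, 0.9, -0.3, -4, 0.1, 0, 0.9]
}}

```text
time_s: 22.85
position: [453.8, 167.1, 119.5]
tcp_rot: [1.0, -0.029, -0.001, 0.0]
wrist_force: [0.3, -0.2, 0.0]
grip_width: 79.1
gripper_force: 0.0
```

Request:
{"fn": "send_rows", "kwargs": {
  "rows": [-0.3, -4, 0.1, 0, 0.9, -0.3, -3.9, 0.1, 0, 0.9, -0.3, -3.5, 0, 0, 0.9, -0.13, -1.6, 0, 4.7, 0.9, 0, 0, 0, 4.6, 0.9]
}}

```text
time_s: 23.35
position: [450.8, 297.9, 117.1]
tcp_rot: [0.994, -0.11, -0.001, 0.0]
wrist_force: [0.4, -0.4, 0.3]
grip_width: 79.2
gripper_force: 0.0
```

Request:
{"fn": "send_rows", "kwargs": {
  "rows": [0, 0, 2, 0, 0.9, 0, 0, 2, 0, 0.9, 0, 0, 1.5, 0, 0.9, 0, 0, 0, 0, 0.9, 0, 0, 0, 0, 0.9]
}}

```text
time_s: 23.85
position: [451.5, 295.9, 63.1]
tcp_rot: [0.994, -0.109, -0.0, 0.0]
wrist_force: [0.0, -0.7, -0.1]
grip_width: 79.2
gripper_force: 0.0
```

```bash
python3 -c "
from meas import *
plan((452.4,295.7,15,-12.6))
im=grab('top'); objs(im,[('cross',(266,230,314,276),40)])"
```

```text
t 23.9 pos [451.5 295.9  63.1] yaw -12.6 tilt -1.0 w 79.2 gf 0.0 F [ 0.  -0.7 -0.1]
shift [0.09 0.   4.81] n 2 per [4.700e-02 2.000e-03 2.403e+00] turn 0.0
cross 465 z95 52.3 top n 316 rect c [458.5 -10.9] size [49.1 49. ] ang 40.6
```

Request:
{"fn": "send_rows", "kwargs": {
  "rows": [0.05, 0, 2, 0, 0.9, 0, 0, 2, 0, 0.9, 0, 0, 0.8, 0, 0.9, 0, 0, 0, 0, 0.9, 0, 0, 0, 0, 0.4],
  "squeeze": 35
}}

```text
time_s: 24.4
position: [452.6, 296.1, 16.1]
tcp_rot: [0.994, -0.109, 0.001, -0.0]
wrist_force: [0.4, 0.5, -0.0]
grip_width: 73.1
gripper_force: 0.0
```

Request:
{"fn": "send_rows", "kwargs": {
  "rows": [0, 0, 0, 0, 0.4, 0, 0, 0, 0, 0.4, 0, 0, 0, 0, 0.4, 0, 0, 0, 0, 0.4, 0, 0, 0, 0, 0.4]
}}

```text
time_s: 24.9
position: [452.4, 296.1, 15.8]
tcp_rot: [0.994, -0.109, 0.001, -0.0]
wrist_force: [-0.6, 1.6, 6.0]
grip_width: 49.4
gripper_force: 35.0
```

Request:
{"fn": "send_rows", "kwargs": {
  "rows": [0, 0, -1, 0, 0.4, 0, 0, -2.5, 0, 0.4, 0, 0, -3, 0, 0.4, 0, 0, -3, 0, 0.4, 0, 0, -1.5, 0, 0.4]
}}

```text
time_s: 25.4
position: [452.1, 295.9, 127.4]
tcp_rot: [0.994, -0.109, 0.001, -0.0]
wrist_force: [-0.2, -0.0, -6.8]
grip_width: 49.6
gripper_force: 35.0
```

```bash
python3 -c "
from h import *
plan((510.2,146.9,125,-1.4))"
```

```text
t 25.4 pos [452.1 295.9 127.4] yaw -12.6 tilt -1.0 w 49.6 gf 35.0 F [-0.2 -0.  -6.8]
shift [ 8.91 13.28  0.24] n 4 per [2.228 3.32  0.061] turn -11.2
```

Contact height 15.8. I carry it over and turn it square to its tray.

Request:
{"fn": "send_rows", "kwargs": {
  "rows": [1.4, 2.1, 0, 0, 0.4, 2.2, 3.3, 0, 0, 0.4, 2.3, 3.4, 0, 0, 0.4, 1.8, 2.7, 0, 0, 0.4, 1.21, 1.78, 0, 0, 0.4]
}}

```text
time_s: 25.9
position: [510.1, 144.7, 124.9]
tcp_rot: [0.994, -0.11, -0.001, 0.0]
wrist_force: [-0.3, 1.0, -6.6]
grip_width: 50.1
gripper_force: 35.0
```

Request:
{"fn": "send_rows", "kwargs": {
  "rows": [0, 0, 2, -5.6, 0.4, 0, 0, 3, -5.6, 0.4, 0, 0, 3, 0, 0.4, 0, 0, 1.5, 0, 0.4, 0, 0, 0.6, 0, 0.4]
}}

```text
time_s: 26.4
position: [508.8, 146.7, 22.5]
tcp_rot: [1.0, -0.012, -0.002, 0.0]
wrist_force: [0.2, 0.7, -5.2]
grip_width: 49.5
gripper_force: 35.0
```

Request:
{"fn": "send_rows", "kwargs": {
  "rows": [0, 0, 0.2, 0, 0.4, 0, 0, 0, 0, 0.4, 0, 0, 0, 0, 0.4]
}}

```text
time_s: 26.7
position: [510.6, 146.9, 23.1]
tcp_rot: [1.0, -0.012, 0.001, -0.0]
wrist_force: [0.2, 0.7, -5.4]
grip_width: 49.9
gripper_force: 35.0
```

Request:
{"fn": "send_rows", "kwargs": {
  "rows": [0, 0, 0.3, 0, 0.4, 0, 0, 0.2, 0, 0.4, 0, 0, 0.1, 0, 0.4, 0, 0, 0, 0, 0.4, 0, 0, 0, 0, 0.4]
}}

```text
time_s: 27.2
position: [510.2, 146.9, 16.3]
tcp_rot: [1.0, -0.012, 0.0, -0.0]
wrist_force: [-0.5, 0.3, -5.7]
grip_width: 50.0
gripper_force: 35.0
```

Request:
{"fn": "send_rows", "kwargs": {
  "rows": [0, 0, 0.1, 0, 0.4, 0, 0, 0, 0, 0.4]
}}

```text
time_s: 27.4
position: [510.3, 146.9, 15.8]
tcp_rot: [1.0, -0.012, 0.0, -0.0]
wrist_force: [-2.6, -1.0, 1.8]
grip_width: 49.5
gripper_force: 35.0
```

Request:
{"fn": "send_rows", "kwargs": {
  "rows": [0, 0, 0, 0, 0.8, 0, 0, 0, 0, 0.8, 0, 0, 0, 0, 0.8, 0, 0, -1, 0, 0.8, 0, 0, -2.5, 0, 0.9]
}}

```text
time_s: 27.9
position: [509.4, 146.8, 49.8]
tcp_rot: [1.0, -0.012, -0.002, 0.0]
wrist_force: [1.1, -0.6, 0.2]
grip_width: 76.4
gripper_force: 0.0
```

Request:
{"fn": "send_rows", "kwargs": {
  "rows": [0, 0, -3, 0, 0.95, 0, 0, -3, 0, 0.95, 0, 0, -1.5, 0, 0.95, 0, 0, 0, 0, 0.95]
}}

```text
time_s: 28.3
position: [511.1, 147.0, 127.9]
tcp_rot: [1.0, -0.012, 0.003, -0.0]
wrist_force: [-0.4, -0.5, -0.8]
grip_width: 83.8
gripper_force: 0.0
```

```bash
python3 -c "
from h import *
plan((458.5,-10.2,125,-3.6))"
```

```text
t 28.3 pos [511.1 147.  127.9] yaw -1.4 tilt -1.0 w 83.8 gf 0.0 F [-0.4 -0.5 -0.8]
shift [-4.89 15.84  0.29] n 5 per [-0.977  3.169  0.057] turn 2.2
```

Request:
{"fn": "send_rows", "kwargs": {
  "rows": [-0.9, 3, 0, 0, 0.95, -1.1, 3.6, 0, 0, 0.95, -1.1, 3.6, 0.1, 0, 0.95, -1.05, 3.4, 0.2, 0, 0.95, -0.7, 2.24, 0, 2.2, 0.95]
}}

```text
time_s: 28.8
position: [456.6, -11.9, 121.4]
tcp_rot: [0.999, -0.032, -0.001, -0.0]
wrist_force: [-0.3, 0.1, -0.3]
grip_width: 83.7
gripper_force: 0.0
```

Request:
{"fn": "send_rows", "kwargs": {
  "rows": [0, 0, 2, 0, 0.95, 0, 0, 2, 0, 0.95, 0, 0, 2, 0, 0.95, 0, 0, 0, 0, 0.95, 0, 0, 0, 0, 0.95]
}}

```text
time_s: 29.3
position: [457.7, -10.2, 62.2]
tcp_rot: [1.0, -0.031, -0.001, -0.0]
wrist_force: [-0.3, 0.3, 0.6]
grip_width: 83.4
gripper_force: 0.0
```

```bash
python3 -c "
from meas import *
plan((458.5,-10.2,14,-3.6))
im=grab('top'); objs(im,[('vb',(190,196,240,250),52)])"
```

```text
t 29.3 pos [457.7 -10.2  62.2] yaw -3.6 tilt -1.0 w 83.4 gf 0.0 F [-0.3  0.3  0.6]
shift [ 0.08 -0.01  4.82] n 2 per [ 0.038 -0.004  2.409] turn 0.0
vb 781 z95 169.2 top n 427 rect c [510.4 145.3] size [50.  47.5] ang 88.7
```

Request:
{"fn": "send_rows", "kwargs": {
  "rows": [0.05, 0, 2, 0, 0.95, 0, 0, 2, 0, 0.95, 0, 0, 0.8, 0, 0.95, 0, 0, 0, 0, 0.95, 0, 0, 0, 0, 0.5],
  "squeeze": 20
}}

```text
time_s: 29.85
position: [458.8, -10.4, 15.0]
tcp_rot: [1.0, -0.031, 0.001, 0.0]
wrist_force: [-0.5, 1.2, 1.1]
grip_width: 77.7
gripper_force: 0.0
```

Request:
{"fn": "send_rows", "kwargs": {
  "rows": [0, 0, 0, 0, 0.5, 0, 0, 0, 0, 0.5, 0, 0, 0, 0, 0.5, 0, 0, 0, 0, 0.5, 0, 0, 0, 0, 0.5]
}}

```text
time_s: 30.35
position: [458.6, -10.4, 14.7]
tcp_rot: [1.0, -0.031, 0.0, 0.0]
wrist_force: [-0.8, 0.4, 6.4]
grip_width: 55.8
gripper_force: 20.0
```

Request:
{"fn": "send_rows", "kwargs": {
  "rows": [0, 0, -1, 0, 0.5, 0, 0, -2.5, 0, 0.5, 0, 0, -3, 0, 0.5, 0, 0, -3, 0, 0.5, 0, 0, -1.5, 0, 0.5]
}}

```text
time_s: 30.85
position: [458.8, -10.4, 126.9]
tcp_rot: [1.0, -0.031, 0.001, 0.0]
wrist_force: [-0.7, 0.4, -1.9]
grip_width: 55.8
gripper_force: 20.0
```

```bash
python3 -c "
from h import *
plan((455.2,295.1,125,6.3))"
```

```text
t 30.9 pos [458.8 -10.4 126.9] yaw -3.6 tilt -1.0 w 55.8 gf 20.0 F [-0.7  0.4 -1.9]
shift [ -2.26 -30.47   0.19] n 8 per [-0.282 -3.808  0.024] turn -9.9
```

Request:
{"fn": "send_rows", "kwargs": {
  "rows": [-0.15, -2, 0, 0, 0.5, -0.25, -3.5, 0, 0, 0.5, -0.3, -3.9, 0, 0, 0.5, -0.3, -4, 0, 0, 0.5, -0.3, -4, 0, 0, 0.5]
}}

```text
time_s: 31.35
position: [455.8, 165.6, 124.8]
tcp_rot: [1.0, -0.031, -0.0, 0.0]
wrist_force: [1.0, 0.9, -1.9]
grip_width: 56.0
gripper_force: 20.0
```

Request:
{"fn": "send_rows", "kwargs": {
  "rows": [-0.3, -4, 0, 0, 0.5, -0.3, -3.9, 0, 0, 0.5, -0.24, -3.3, 0, 0, 0.5, -0.12, -1.87, 0, -5, 0.5, 0, 0, 0, -4.9, 0.5]
}}

```text
time_s: 31.85
position: [454.1, 297.3, 124.5]
tcp_rot: [0.998, 0.058, -0.0, -0.0]
wrist_force: [0.2, -0.3, -2.4]
grip_width: 55.6
gripper_force: 20.0
```

Request:
{"fn": "send_rows", "kwargs": {
  "rows": [0, 0, 3, 0, 0.5, 0, 0, 3, 0, 0.5, 0, 0, 3, 0, 0.5, 0, 0, 1.2, 0, 0.5, 0, 0, 0, 0, 0.5]
}}

```text
time_s: 32.35
position: [454.2, 295.0, 21.5]
tcp_rot: [0.998, 0.055, -0.001, 0.0]
wrist_force: [-0.1, -0.7, -1.6]
grip_width: 56.0
gripper_force: 20.0
```

Request:
{"fn": "send_rows", "kwargs": {
  "rows": [0, 0, 0, 0, 0.5, 0, 0, 0, 0, 0.5]
}}

```text
time_s: 32.55
position: [455.5, 295.5, 23.7]
tcp_rot: [0.998, 0.055, 0.001, -0.0]
wrist_force: [-0.4, -0.2, -2.8]
grip_width: 55.9
gripper_force: 20.0
```

Request:
{"fn": "send_rows", "kwargs": {
  "rows": [0, 0, 0.4, 0, 0.5, 0, 0, 0.2, 0, 0.5, 0, 0, 0.1, 0, 0.5, 0, 0, 0, 0, 0.5, 0, 0, 0, 0, 0.5]
}}

```text
time_s: 33.05
position: [454.8, 295.2, 15.3]
tcp_rot: [0.998, 0.055, 0.0, -0.0]
wrist_force: [-0.1, 0.5, -2.0]
grip_width: 55.9
gripper_force: 20.0
```

Request:
{"fn": "send_rows", "kwargs": {
  "rows": [0, 0, 0.1, 0, 0.5, 0, 0, 0, 0, 0.5]
}}

```text
time_s: 33.25
position: [454.9, 295.2, 14.8]
tcp_rot: [0.998, 0.055, 0.0, -0.0]
wrist_force: [-0.7, -0.3, 3.9]
grip_width: 55.8
gripper_force: 20.0
```

Contact at the same height as the pick. I release, lift straight up and back off.

Request:
{"fn": "send_rows", "kwargs": {
  "rows": [0, 0, 0, 0, 0.9, 0, 0, 0, 0, 0.9, 0, 0, 0, 0, 0.9, 0, 0, 0, 0, 0.9, 0, 0, -1, 0, 0.9]
}}

```text
time_s: 33.75
position: [454.2, 295.0, 23.7]
tcp_rot: [0.998, 0.055, -0.001, 0.0]
wrist_force: [-0.2, 0.2, 0.7]
grip_width: 79.3
gripper_force: 0.0
```

Request:
{"fn": "send_rows", "kwargs": {
  "rows": [0, 0, -2.5, 0, 0.9, 0, 0, -3, 0, 0.9, 0, 0, -3, 0, 0.9, 0, 0, -3, 0, 0.9, 0, 0, -3, 0, 0.9]
}}

```text
time_s: 34.25
position: [454.6, 295.1, 171.3]
tcp_rot: [0.998, 0.055, 0.0, -0.0]
wrist_force: [-0.2, -0.1, -0.6]
grip_width: 79.4
gripper_force: 0.0
```

Request:
{"fn": "send_rows", "kwargs": {
  "rows": [-1.5, -2, -2, 0, 0.9, -2, -3, -2, 0, 0.9, -2, -3, -1, 0, 0.9, -2, -3, 0, 0, 0.9, -1, -2, 0, 0, 0.9]
}}

```text
time_s: 34.75
position: [354.1, 416.4, 220.5]
tcp_rot: [0.998, 0.056, 0.0, -0.001]
wrist_force: [0.4, -0.0, -0.2]
grip_width: 79.3
gripper_force: 0.0
```

Request:
{"fn": "send_rows", "kwargs": {
  "rows": [0, 0, 0, 0, 0.9, 0, 0, 0, 0, 0.9]
}}

```text
time_s: 34.95
position: [356.0, 414.8, 219.6]
tcp_rot: [0.998, 0.056, 0.0, 0.0]
wrist_force: [0.2, 0.2, -0.6]
grip_width: 79.3
gripper_force: 0.0
```

```bash
python3 -c "
from meas import *
im=grab('top','end_top.png'); objs(im,[('vb',(190,196,240,250),52),('cross',(116,232,170,280),40),('bar',(332,192,382,240),52),('chuck',(408,200,466,264),68)]); grab('scene','end_scene.png')"
```

```text
vb 732 z95 53.8 top n 433 rect c [510.5 145.5] size [50.1 47.5] ang 88.7
cross 577 z95 51.6 top n 330 rect c [454.6 292.5] size [50.3 49.8] ang 53.3
bar 521 z95 55.0 top n 424 rect c [ 530.  -146.2] size [24.  66.2] ang 82.3
chuck 584 z95 72.8 top n 193 rect c [ 486.9 -311.2] size [29.  29.2] ang 78.4
```

View pics/end_top.png

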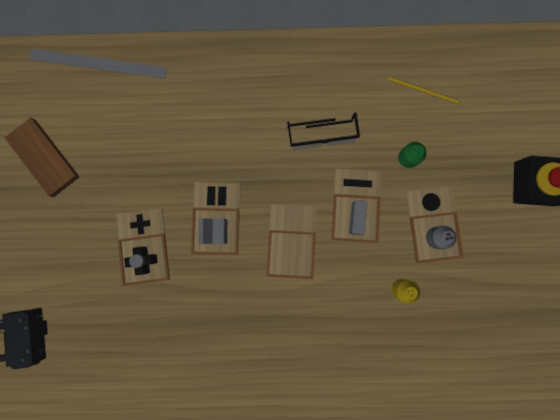

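View pics/end_scene.png

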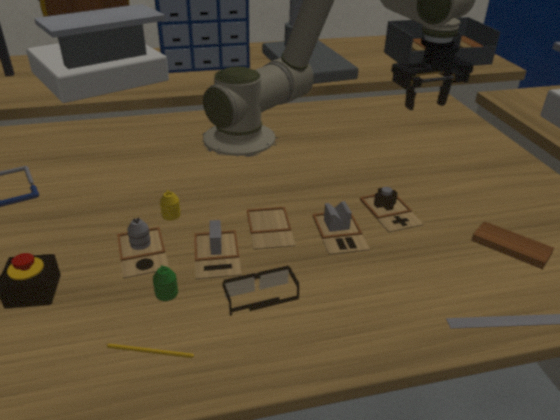

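In the top view, the cross handle (141,261), V-block (213,231), bar (359,217) and chuck (441,237) each stand upright in their own trays. All are within about 3 mm of the middle. The spare (292,255) is empty, the glasses (323,132) haven't moved, and the arm is clear.

```bash
python3 -c "
from plant import ctrl
print(ctrl.hand_in())"
```

```text
the job is handed in; nothing more can be done
None
```

Job handed in at about 35 s: the chuck, V-block, cross handle and bar each stand upright within about 3 mm of the middle of their own trays, the spare is empty, and the glasses have not moved.

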